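Clamp a flanged housing in the measuring fixture

ROBOT

A 6-joint arm with a two-finger parallel gripper is mounted at the origin on the work surface. World frame = base frame: x ahead of the robot, y to its left, z up, the work surface at z = 0. Lengths are in m, angles in degrees, forces in N, time in s.
With the tool pointing down it reaches from about 0.375 to 0.9 m from the base axis. Payload 3.1 kg.
Tool frame: the origin (TCP) lies where the fingers leave the gripper's body, on its centre line; the fingertips stand 70 mm ahead of it and the grasp point (between the pads) lies 51 mm ahead of it; z points along the fingers, y is the line along which they close (so a half turn about z gives the same grasp; the last joint's range is limited). The gripper opens to 87 mm and grips with 3 to 60 N. Pads are 19 mm wide; open, the fingers measure 117 mm over their backs; the gripper's body (75 mm by 190 mm) begins 51 mm behind the grasp point.
Start: joints at [54.059, 30.224, 82.088, -0, 67.689, -10.227], TCP at [0.271, 0.563, 0.292] pointing down, gripper open.
Joint ranges: [-176.69, 176.69], [-43.24, 126.21], [12.49, 139.97], [-82, 262], [0, 151.66], [-163.58, 163.58]. Speed limits (degrees/s): [159.86, 159.86, 180, 180, 180, 180].

INTERFACE

Orientations are given as a 3x3 rotation matrix whose columns are the frame's x, y, z axes.
In Python, from rig import readout, capture, calibration, bot, look_for gives the robot as it stands. The module is installed in compiled form; this text tells all that it offers.
- The arm moves only by the shell command python3 -m pendant 'ROWS'. ROWS is JSON, a list of rows, each a list of 7 numbers: the shift along the tool's x, y, z normalised to -1 to 1, where 1 is 200 mm, then the turn, a rotation vector about the tool's x, y, z normalised to -1 to 1, where 1 is 180 degrees, then the closure, from -1 (fully open) to 1 (shut). In form: [[dx, dy, dz, ax, ay, az, grip], ...]. A call has 1 to 8 rows; each row is the pose to reach, as a shift and turn from the pose commanded when the call began, along the tool's axes at that moment, turning the shorter way round; what a row does not reach only later rows make up. A row lasts 1/10 s, in which the tool goes at most 50 mm and 8.59 degrees, less where a joint would pass 70% of its speed; a pose out of reach is approached as far as the arm can. A call with a number of a shift or a turn outside -1 to 1 is refused whole. A call with a gripper value outside its range is refused whole. The fingers move at their own pace and stop on an object; the grip force is fixed at half the most. Time passes only in rows, so rows that repeat a pose let the fingers close. It gives the time, the measured TCP pose, the force, the opening and the grip force at its end, in the units of the state.
- readout.read_state(): the state, without advancing time (a new reading comes with each control period).
- capture(name): name is "scene" or "top" or "wrist"; returns (picture, depth): 400x640x3 uint8, red, green, blue; 400x640 float32, m along the optical axis (not along the pixel's ray), 0 where there is no reading.
- calibration(name): a dict with "mtx" (3x3 intrinsics, pixels), "T" (4x4, takes a point from camera to world coordinates); the wrist camera has in their place "mount" (4x4, takes a point from camera to tool coordinates, whose origin is the TCP and whose axes are the flange's). Camera axes: x right, y down, z forward; pixel columns grow to the right and rows downward; lengths in m; the calibration is good to about 2 mm. A picture is of the moment at which its call begins: read the wrist's pose just before it. calibration takes no time and is no camera call.
- bot.hand_in(): hands the job in; it is judged then, once.
Trained networks look in the newest picture that a camera, given by its name, has taken for a name from the list of things; names that differ only in an ending like _2 or _b are one class to them, and where a whole thing is asked for, a point or a joint stands for the part that bears it (a point fixed in the world has none). Each returns a list of dicts, best first, with "conf" (0 to 1); they miss things now and then, are a little off and sometimes report something else, mostly with a low value. They report only what shows in the picture. A call takes as long as a camera call. They do not tell look-alikes from the thing itself.
- look_for(thing, camera): "extent" ([left, top, right, bottom] in pixels, round what is visible of it).
The state is a dict: "time_s": time; "joint_positions": joint angles; "qvel": joint speeds; "tau": joint torques, N m; "position": TCP position; "tcp_rot": TCP orientation; "force": force on the tool from outside, world axes, zero at the start; "moment": the same for the moment, N m; "opening": opening from 0.0 (shut) to 1.0 (fully open); "grasp_force": force on a finger pad.
Only numpy, scipy, OpenCV 4.12 (cv2) and the standard library are available. Lean on these libraries where they do the work, as an engineer would, in place of code of your own. Each camera call takes 0.05 s, during which the arm holds its last target. There are 200 camera calls.

TASK

Load the aluminium housing from the blue tray into the measuring fixture: lay it flat on the three rest buttons with its round boss at the end away from the clamp, and press it home, square against the two side pins and against the end pin at the same time, firmly but without ramming the pins. Then push the clamp's red handle over its dead point until it stays against its stop and the rubber pad holds the flange down, without forcing the handle. Leave the other things on the table as they are.

Things in the scene. Friction and masses are not known exactly. Their poses are not given: they have to be found in the camera images.
- housing: Workpiece, bare aluminium, 0.3 kg: flange 60 (x) x 100 (y) x 14 mm with an upright round boss (36 mm diameter, 30 mm tall, dark bore on top), axis at x = 0, y = -22 mm, so nearer the -y end. Origin: centre of the flange's underside; z up. Starts flat in the blue tray. The clamp presses on the bare flange at its +y end.
- boss_top (a point): Centre of the top face of the housing's boss, 44 mm above the flange's underside; axes as the housing's.
- fixture: Aluminium plate 205 (x) x 270 (y) x 16 mm, screwed to the granite; origin at the centre of its underside, z up. Carries three rest buttons, three locating pins (nest, towards -y) and a toggle clamp with a red handle (towards +y). The clamp's foot covers x -41 to 21, y 11 to 87 mm, up to 44 mm above the granite; the clamp moves in the plane x = -10 mm.
- nest (a point): Where the housing's origin belongs when seated: on top of the rest buttons, 28 mm above the granite, at x = -10, y = -70 mm in the fixture's frame. Axes as the fixture's; the seated housing's axes agree with them (boss towards -y, clamp towards +y).
- side_pin_a: Steel locating pin, 10 mm diameter, top 23 mm above the plate (3 mm below the top of the seated flange); touches the flange's +x long side 42 mm to the -y side of the nest. Origin: on its axis at the plate's top face.
- side_pin_b: The second side pin, alike; touches the flange's +x long side 16 mm to the +y side of the nest.
- end_pin: The end pin, alike; touches the flange's +y end (the one towards the clamp) 5 mm to the +x side of the nest's middle. So the housing is pushed towards +x and +y of the fixture to bring it home.
- clamp_handle (a joint): Knee angle of the toggle, rad. 0: open, as at the start, pad raised clear, handle leaning back 48 deg, away from the nest. Grows as the handle is pushed up and over towards the nest: at 1.15 the pad meets the flange, the push stiffens to about 11 N (30 mm below the tip), at 1.56 is the dead point, then the load drops and the handle runs on to its stop at 1.67. Short of 1.56 it does not hold.
- handle_tip (a point): Middle of the top end of the red grip (14 mm wide along x, 15 thick, 64 long). Site z runs along the grip; +y is the normal of its back face (7.5 mm off), which looks away from the nest: the face to push. In the fixture's frame it goes in an arc from y 123, z 101 mm (open) over y 85, z 142 to y 31, z 165 mm (at the stop, handle leaning 12 deg towards the nest), always at x = -10 mm.
- clamp_pad: Black rubber pad, 19 mm diameter, on the spindle of the clamp's bar; a little springy. Shut, it presses with about 18 N on the flange at x = 0, y = +30 mm of the nest. Origin: centre of its face.
- tray: Blue plastic tray 170 x 160 mm, walls 18 mm high, floor 4 mm; fixed. Origin: centre of its underside.
- ring_gauge: Bystander: steel ring, 34 mm diameter, 14 mm high, in the tray.
- ref_sphere: Bystander: white ceramic reference ball on a black stand, 128 mm tall.
- wash_bottle: Bystander: white wash bottle with blue nozzle, 166 mm tall.
- hex_key: Bystander: L-shaped hex key, 82 mm long, lying on the fixture plate.
- vee_block: Bystander: steel vee block 50 x 45 x 42 mm.
- probe_module: Bystander: small black probe module with a ruby-tipped stylus, 75 mm tall.
Mind the look-alikes: they are no part of the job. There is more than one size of the housing; the job needs the largest.

How it is judged (in metres and radians):
On the way, in this order (a step that is already met when the one before it is completed fails the run):
1. the housing lies on the rests, boss away from the clamp, square, and bears on the side pins and the end pin at once (x of boss_top in the frame of nest between -0.002 and 0.002 m and y of boss_top in the frame of nest between -0.024 and -0.02 m and z of boss_top in the frame of nest between 0.041 and 0.047 m and angle between the x axis of housing and the x axis of nest, either way round below 0.03 rad and angle between housing's own z axis and vertical below 0.04 rad and (contact force between housing and side_pin_a above 1.5 N or contact force between housing and side_pin_b above 1.5 N) and contact force between housing and end_pin above 1.5 N), for 0.15 s.
2. the handle is past its dead point and the pad holds the flange (value of joint clamp_handle above 1.62 rad and contact force between clamp_pad and housing above 8 N), for 0.2 s.
At the end, for the whole second after the job is handed in: The housing lies on the rests within 2 mm of home in both directions, square to the fixture within 0.03 rad, boss away from the clamp; the clamp handle stands past its dead point (joint above 1.62 rad) and the pad presses on the housing with more than 8 N; all at rest (all of step 2 and x of boss_top in the frame of nest between -0.002 and 0.002 m and y of boss_top in the frame of nest between -0.024 and -0.02 m and z of boss_top in the frame of nest between 0.041 and 0.047 m and angle between the x axis of housing and the x axis of nest, either way round below 0.03 rad and angle between housing's own z axis and vertical below 0.04 rad and linear speed of housing below 0.01 m/s); the robot touches nothing.
It fails at once if a locating pin is rammed (more than 25 N from the housing) (contact force between housing and side_pin_a above 25 N or contact force between housing and side_pin_b above 25 N or contact force between housing and end_pin above 25 N).
It fails at once if the handle or fixture is forced (more than 40 N from the robot) (contact force between any of the fingers, the arm and fixture above 40 N).
It fails at once if a bystander is disturbed (moved more than 15 mm) (distance of any of ring_gauge, ref_sphere, wash_bottle, hex_key, vee_block, probe_module from where it was at the start of the episode above 0.015 m).
It also fails if it takes over 70 s, if anything falls off the work surface, if the arm or the gripper's body presses on something with over 40 N, if the wrist force passes 120 N, or if a joint passes its speed limit or range.

## Working session

There is one attempt and no reset: what is moved stays moved. The work goes in short steps, Python scripts to look and compute and a shell command to move; the robot and the scene stay as the last step left them, time stands still between calls to the robot, and variables do not carry over. Pictures are saved under pics/ and viewed, at most 10 in all, crops included, and the job is handed in when it is done.

```bash
mkdir -p pics
cat > h.py <<'E'
import numpy as np, cv2
from rig import readout, capture, calibration, bot, look_for
def world(cam, dep, st=None):
    c=calibration(cam); K=np.array(c["mtx"])
    if cam=="wrist":
        T=np.eye(4); T[:3,:3]=np.array(st["tcp_rot"]); T[:3,3]=st["position"]; T=T@np.array(c["mount"])
    else: T=np.array(c["T"])
    v,u=np.mgrid[:400,:640]
    P=np.stack([(u-K[0,2])/K[0,0]*dep,(v-K[1,2])/K[1,1]*dep,dep],-1)
    W=P@T[:3,:3].T+T[:3,3]; W[dep==0]=np.nan
    return W
def shot(cam,fn=None):
    st=readout.read_state(); im,d=capture(cam)
    if fn: cv2.imwrite("pics/"+fn,im[...,::-1])
    W=world(cam,d,st); np.save(f"{cam}.npy",W); return im,W,st
E
python3 - <<'E'
from h import *
a,W,s=shot("top","top1.png"); 
for n in ["housing","clamp_handle","tray","fixture","side_pin_a","end_pin","ring_gauge","hex_key"]:
    print(n,[(round(r["conf"],2),np.round(r["extent"]).astype(int).tolist()) for r in look_for(n,"top")][:5])
shot("scene","scene1.png")
print(s)
print(calibration("top"),calibration("wrist"))
E
```

```text
housing [(0.76, [382, 208, 418, 234]), (0.61, [363, 260, 398, 282]), (0.6, [417, 257, 446, 279])]
clamp_handle [(0.34, [405, 189, 415, 198])]
tray [(0.82, [372, 181, 434, 244])]
fixture []
side_pin_a []
end_pin []
ring_gauge [(0.61, [403, 186, 418, 202])]
hex_key [(0.73, [383, 208, 418, 239]), (0.68, [237, 174, 339, 245]), (0.61, [277, 187, 308, 190])]
{'time_s': 0.0, 'joint_positions': array([ 5.40576933e+01,  3.02797084e+01,  8.21564715e+01, -2.16043907e-03,
        6.76876113e+01, -1.02289947e+01]), 'qvel': array([-0.04391322,  0.00960426,  0.00890847, -0.00311362, -0.0821388 ,
        0.02294891]), 'tau': array([ 4.55192840e-04, -4.40038705e+01, -1.76589847e+01,  6.33199629e-02,
        5.81745955e-02, -1.44548021e-04]), 'position': array([0.27081969, 0.56263438, 0.29126303]), 'tcp_rot': array([[-9.00982252e-01,  4.33854173e-01, -1.23994370e-03],
       [ 4.33855804e-01,  9.00980582e-01, -1.76968482e-03],
       [ 3.49380051e-04, -2.13241139e-03, -9.99997665e-01]]), 'force': array([ 0.25538268,  0.17135781, -0.27698576]), 'moment': array([-0.04673299, -0.00732474, -0.0444288 ]), 
[... 374 characters left out ...]
68509555e-03],
       [-3.32372598e-05, -1.30277052e-01, -9.91477629e-01,
         1.45999548e+00],
       [ 0.00000000e+00,  0.00000000e+00,  0.00000000e+00,
         1.00000000e+00]])} {'mtx': array([[304.07274389,   0.        , 325.40535123],
       [  0.        , 304.07274389, 198.22829316],
       [  0.        ,   0.        ,   1.        ]]), 'mount': array([[ 1.24582940e-03, -9.60659372e-01, -2.77726519e-01,
         7.72334291e-02],
       [ 9.99999012e-01,  1.37781907e-03, -2.80083582e-04,
         1.60666704e-03],
       [ 6.51721813e-04, -2.77725896e-01,  9.60660139e-01,
        -9.30729072e-02],
       [ 0.00000000e+00,  0.00000000e+00,  0.00000000e+00,
         1.00000000e+00]])}
```

Run:
```python
import cv2
i=cv2.imread("pics/top1.png")[130:310,210:480]
cv2.imwrite("pics/top1c.png",cv2.resize(i,None,fx=2.95,fy=2.95,interpolation=cv2.INTER_CUBIC))
```

```text
(no output)
```

View pics/top1c.png

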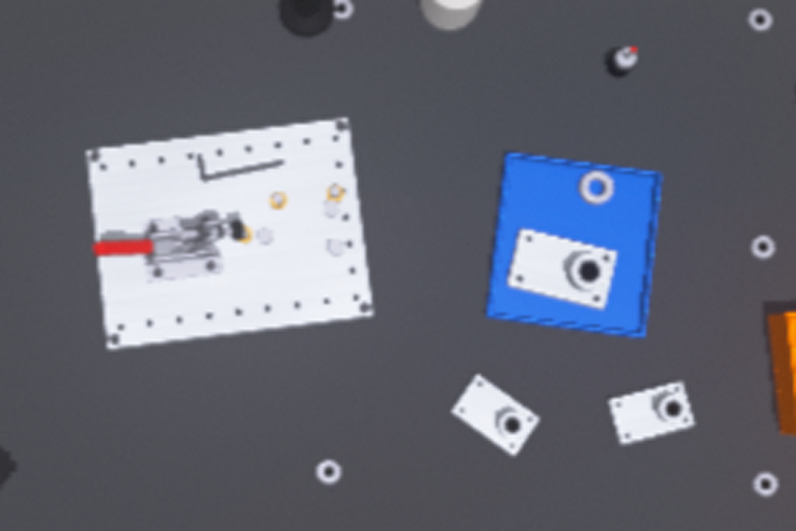

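View pics/scene1.png

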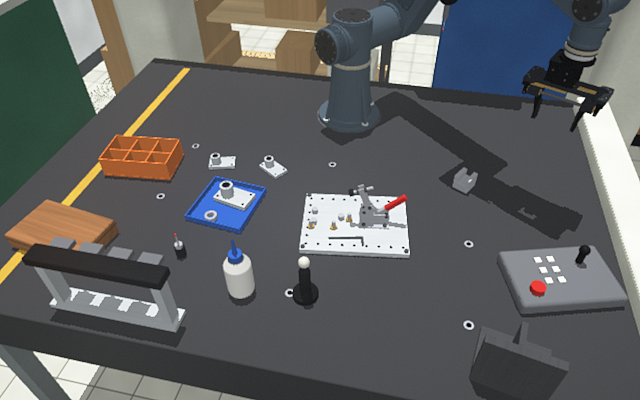

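The top view (crop pixels, 2.95x) shows the fixture at about (230,230) with its red handle to the left at (123,246). The blue tray is at (575,245). Three housings could be taken for the right one:
- in the tray at (563,270), full-image px (400,221), the largest
- a smaller one at (496,415), px (378,271)
- a smaller one at (652,412), px (431,269)

I choose the one in the tray. Next I measure it.

```bash
cat >> h.py <<'E'
def rect(pts):
    (c,s,a)=cv2.minAreaRect((pts*1000).astype(np.float32)); b=cv2.boxPoints((c,s,a))
    e=max(((b[i+1]-b[i]) for i in range(3)),key=np.linalg.norm)
    if e[1]<0:e=-e
    return np.round(c,1),np.round(sorted(s),1),round(np.degrees(np.arctan2(-e[0],e[1])),2)  # yaw of +y axis
E
python3 - <<'E'
from h import *
im=cv2.imread("pics/top1.png"); W=np.load("top.npy")
g=im.min(2)>0
def sel(u0,v0,u1,v1,z0,z1,white=True):
    m=np.zeros(im.shape[:2],bool); m[v0:v1,u0:u1]=1
    m&=(W[...,2]>z0)&(W[...,2]<z1)
    if white: m&=(im.min(2)>130)
    return W[m]
for n,b in dict(big=(382,205,420,236),s1=(361,255,396,286),s2=(414,257,447,283)).items():
    p=sel(*b,0.008,0.03); t=sel(*b,0.034,0.06,False)
    print(n,rect(p[:,:2]),np.median(p[:,2]),"boss",t.mean(0) if len(t) else 0,len(t))
p=sel(236,166,340,252,0.01,0.022)
print("fix",rect(p[:,:2]),np.median(p[:,2]))
hs=cv2.cvtColor(im,cv2.COLOR_BGR2HSV); r=((hs[...,0]<8)|(hs[...,0]>172))&(hs[...,1]>150)
r[:, :230]=0;r[:,290:]=0; q=W[r]; print("red",len(q),np.nanmin(q,0),np.nanmax(q,0))
E
```

```text
big (array([ 492.2, -231.3]), array([60. , 99.9]), np.float32(-12.12)) 0.01931905746763385 boss [ 0.48726125 -0.25194723  0.04845323] 127
s1 (array([ 343.5, -166.3]), array([45.3, 76.3]), np.float32(-33.69)) 0.012472920866457793 boss [ 0.3349227  -0.18121627  0.0366962 ] 36
s2 (array([ 350.1, -323.1]), array([45.6, 76.7]), np.float32(15.08)) 0.012221099434255311 boss [ 0.35434129 -0.33854402  0.03707374] 48
fix (array([520.2, 109.1]), array([205.7, 270.8]), np.float32(8.88)) 0.01730084029944856
red 75 [0.48748603 0.18312398 0.06768327] [0.50358715 0.23093675 0.10713094]
```

```bash
cat >> h.py <<'E'
def plan(x,y,z,ang):
    "numbers for a tool-down pose with tool x at world angle ang (deg)"
    from scipy.spatial.transform import Rotation as Ro
    s=readout.read_state(); R=np.array(s["tcp_rot"]); a=np.radians(ang); c,n=np.cos(a),np.sin(a)
    T=np.array([[c,n,0],[n,-c,0],[0,0,-1.]])
    print("shift",np.round(R.T@(np.array([x,y,z])-s["position"])/.2,3),"turn",np.round(Ro.from_matrix(R.T@T).as_rotvec()/np.pi,4),"t",s["time_s"])
E
python3 -c "
from h import *
plan(.49,-.244,.25,77.9)"
```

```text
shift [-2.737 -3.161  0.211] turn [-0.      0.      0.4244] t 0.5
```

```bash
P='[-0.86,-1,0,0,0,0,-1]'; python3 -m pendant '[[-0.86,-1,0,0,0,0,-1],[-0.86,-1,0,0,0,0,-1],[-0.86,-1,0,0,0,0,-1],[-0.86,-1,0,0,0,0,-1],[-0.86,-1,0,0,0,0,-1],[-0.86,-1,0,0,0,0,-1]]'
python3 -m pendant '[[-0.86,-1,0,0,0,0,-1],[-0.86,-1,0,0,0,0,-1],[-0.86,-1,0,0,0,0,-1],[-0.86,-1,0,0,0,0,-1],[-0.86,-1,0,0,0,0,-1],[-0.86,-1,0,0,0,0,-1]]'
python3 -m pendant '[[-0.86,-1,0.1,0,0,0,-1],[-0.86,-1,0.1,0,0,0,-1],[-0.86,-1,0.1,0,0,0,-1],[-0.86,-1,0.1,0,0,0,-1],[-0.86,-1,0.1,0,0,0,-1],[-0.86,-1,0.1,0,0,0,-1]]'
python3 -m pendant '[[0,0,0,0,0,0.424,-1],[0,0,0,0,0,0.424,-1],[0,0,0,0,0,0.424,-1],[0,0,0,0,0,0.424,-1],[0,0,0,0,0,0.424,-1],[0,0,0,0,0,0.424,-1],[0,0,0,0,0,0.424,-1],[0,0,0,0,0,0.424,-1]]'
python3 -c "
from h import *
plan(.49,-.244,.25,77.9)"
```

```text
time_s: 1.1
position: [0.3395, 0.3048, 0.2924]
tcp_rot: [[-0.899, 0.437, -0.001], [0.437, 0.899, -0.002], [-0.0, -0.002, -1.0]]
force: [0.1, 0.2, 0.4]
opening: 1.003
grasp_force: 0.0
time_s: 1.7
position: [0.41, 0.0498, 0.2929]
tcp_rot: [[-0.899, 0.438, 0.004], [0.438, 0.899, -0.001], [-0.004, 0.0, -1.0]]
force: [1.5, 0.1, 0.1]
opening: 0.998
grasp_force: 0.0
time_s: 2.3
position: [0.4782, -0.2064, 0.2723]
tcp_rot: [[-0.899, 0.437, 0.004], [0.437, 0.899, -0.003], [-0.005, -0.001, -1.0]]
force: [0.1, 0.4, -0.3]
opening: 1.002
grasp_force: 0.0
time_s: 3.1
position: [0.476, -0.2002, 0.2724]
tcp_rot: [[0.083, 0.997, 0.0], [0.997, -0.083, 0.001], [0.001, 0.0, -1.0]]
force: [0.3, 0.0, -0.3]
opening: 0.996
grasp_force: 0.0
shift [-0.212  0.088  0.112] turn [ 0.     -0.0002  0.0407] t 3.1
```

```bash
python3 -m pendant '[[-0.21,0.09,0.11,0,0,0.0407,-0.65],[-0.21,0.09,0.11,0,0,0.0407,-0.65],[-0.21,0.09,0.11,0,0,0.0407,-0.65],[-0.21,0.09,0.11,0,0,0.0407,-0.65]]'
cat > m.py <<'E'
from h import *
import sys
im,W,st=shot("wrist",sys.argv[1])
z0,z1=float(sys.argv[2]),float(sys.argv[3]); cx,cy,r=map(float,sys.argv[4:7])
m=(W[...,2]>z0)&(W[...,2]<z1)&(np.hypot(W[...,0]-cx,W[...,1]-cy)<r)
n,l,s,_=cv2.connectedComponentsWithStats(m.astype(np.uint8)); k=1+np.argmax(s[1:,4])
print(rect(W[l==k][:,:2]),np.median(W[l==k][:,2]),s[k],st["position"])
E
python3 m.py w1.png 0.012 0.025 .492 -.231 .062
python3 - <<'E'
from h import *
W=np.load("wrist.npy"); m=(W[...,2]>.042)&(W[...,2]<.055)&(np.hypot(W[...,0]-.487,W[...,1]+.252)<.04)
n,l,s,c=cv2.connectedComponentsWithStats(m.astype(np.uint8));k=1+np.argmax(s[1:,4]); q=W[l==k]
print((q.min(0)+q.max(0))/2,q.max(0)-q.min(0))
E
```

```text
time_s: 3.5
position: [0.4902, -0.2434, 0.2503]
tcp_rot: [[0.203, 0.979, -0.001], [0.979, -0.203, 0.001], [0.001, -0.001, -1.0]]
force: [-0.1, 0.7, 0.9]
opening: 0.835
grasp_force: 0.0
(array([ 490.5, -229.7]), array([60.1, 99.5]), np.float32(-12.31)) 0.018714678934006634 [ 296  125   58   91 3913] [ 0.49016234 -0.24342773  0.25027858]
[ 0.48546752 -0.25095361  0.04667649] [0.03536357 0.03500075 0.00928272]
```

View pics/w1.png

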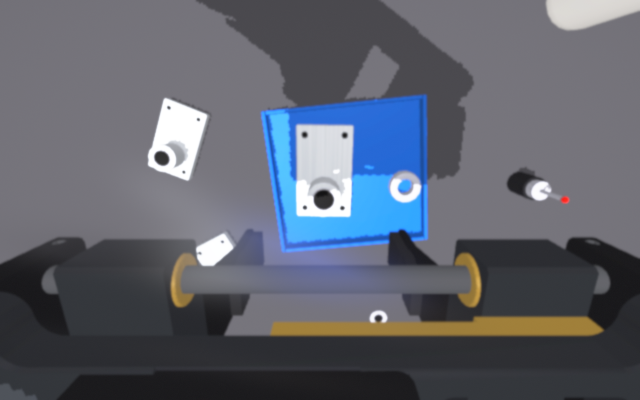

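The wrist view shows the chosen 60 x 100 housing at (325,170) in the tray, with the ring gauge at (405,186), well clear of the fingers. Sizes and boss offset match, so I descend.

```bash
python3 -c "
from h import *
plan(.4877,-.2424,.077,77.7)"
```

```text
shift [ 0.002 -0.013  0.868] turn [-0.0001 -0.0002  0.0032] t 3.55
```

```bash
python3 -m pendant '[[0.002,-0.013,0.2,0,0,0.002,-0.65],[0.002,-0.013,0.4,0,0,0.002,-0.65],[0.002,-0.013,0.6,0,0,0.002,-0.65],[0.002,-0.013,0.75,0,0,0.002,-0.65],[0.002,-0.013,0.83,0,0,0.002,-0.65],[0.002,-0.013,0.867,0,0,0.002,-0.65],[0.002,-0.013,0.867,0,0,0.002,-0.65]]'
python3 -m pendant '[[0,0,0,0,0,0,1],[0,0,0,0,0,0,1],[0,0,0,0,0,0,1],[0,0,0,0,0,0,1],[0,0,0,0,0,0,1],[0,0,0,0,0,0,1]]'
```

```text
time_s: 4.25
position: [0.4878, -0.243, 0.0767]
tcp_rot: [[0.21, 0.978, -0.001], [0.978, -0.21, 0.001], [0.001, -0.001, -1.0]]
force: [0.1, -0.4, 0.2]
opening: 0.826
grasp_force: 0.0
time_s: 4.85
position: [0.4883, -0.244, 0.0781]
tcp_rot: [[0.21, 0.978, 0.001], [0.978, -0.21, -0.001], [-0.001, 0.002, -1.0]]
force: [-0.1, 0.8, 6.2]
opening: 0.687
grasp_force: 30.0
```

```bash
python3 -m pendant '[[0,0,-0.05,0,0,0,1],[0,0,-0.2,0,0,0,1],[0,0,-0.45,0,0,0,1],[0,0,-0.7,0,0,0,1],[0,0,-0.9,0,0,0,1],[0,0,-0.9,0,0,0,1]]'
python3 -c "
from h import *
plan(.52,-.03,.25,98.5)"
```

```text
time_s: 5.45
position: [0.4903, -0.2454, 0.263]
tcp_rot: [[0.21, 0.978, 0.011], [0.978, -0.21, -0.008], [-0.006, 0.012, -1.0]]
force: [2.5, -0.1, -3.8]
opening: 0.687
grasp_force: 30.0
shift [ 1.084 -0.082  0.058] turn [ 0.0035  0.0025 -0.1147] t 5.45
```

```bash
python3 -m pendant '[[1,-0.08,0.04,0,0,-0.115,1],[1,-0.08,0.04,0,0,-0.115,1],[1,-0.08,0.04,0,0,-0.115,1],[1,-0.08,0.04,0,0,-0.115,1],[1,-0.08,0.04,0,0,-0.115,1],[1,-0.08,0.04,0,0,-0.115,1],[1,-0.08,0.04,0,0,-0.115,1]]'
cat > m2.py <<'E'
from h import *
import sys
im,W,st=shot("wrist",sys.argv[1])
print(np.round(st["position"],4),st["tcp_rot"].round(4).tolist(),st["force"],st["time_s"])
for n in ["side_pin_a","end_pin","clamp_pad","handle_tip"]:
    print(n,[(round(r["conf"],2),np.round(r["extent"]).astype(int).tolist()) for r in look_for(n,"wrist")][:5])
E
python3 m2.py w2.png
```

```text
time_s: 6.15
position: [0.514, -0.0454, 0.2482]
tcp_rot: [[-0.148, 0.989, -0.001], [0.989, 0.148, -0.0], [0.0, -0.001, -1.0]]
force: [0.5, -0.2, -3.2]
opening: 0.687
grasp_force: 30.0
[ 0.514  -0.0454  0.2482] [[-0.1483, 0.9889, -0.0012], [0.9889, 0.1483, -0.0002], [0.0, -0.0012, -1.0]] [ 0.47674422 -0.1697464  -3.18585543] 6.15
side_pin_a [(0.61, [371, 79, 386, 98])]
end_pin [(0.88, [341, 35, 359, 54]), (0.73, [530, 113, 638, 169])]
clamp_pad [(0.68, [244, 294, 387, 336]), (0.58, [337, 1, 367, 23])]
handle_tip []
```

View pics/w2.png

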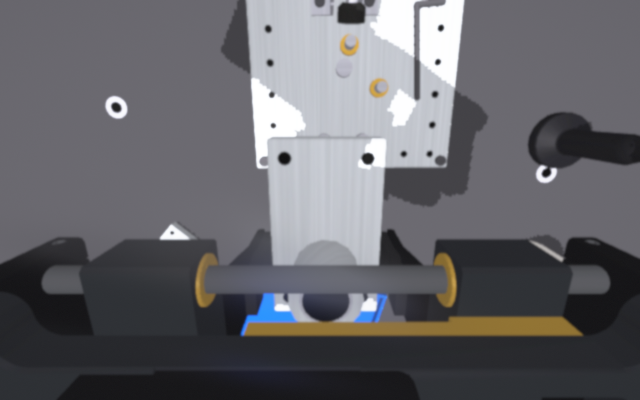

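Wrist view: end pin at (349,44), side pin b at (379,88), a rest button at (343,68), the pad at (351,12) and the held housing at (325,215). I measure pins, plate and housing from this same picture.

Run:
```python
from h import *
W=np.load("wrist.npy"); Z=W[...,2]
def bl(u,v,r,z0,z1):
    m=np.zeros(Z.shape,bool); m[max(0,v-r):v+r,u-r:u+r]=1; m&=(Z>z0)&(Z<z1); q=W[m]; 
    return len(q),(q[:,:2].min(0)+q[:,:2].max(0))/2,np.median(q,0)
print("end",bl(349,44,14,.033,.05)); print("sb",bl(379,88,14,.033,.05)); print("btn",bl(343,68,12,.022,.033))
m=(Z>.012)&(Z<.019)&(np.arange(640)[None]>240)&(np.arange(640)[None]<470)
q=W[m&(np.arange(400)[:,None]<170)][:,:2]
# plate right edge & left edges: extremes per row
L=[];R_=[];
for v in range(10,155,3):
    u=np.where(m[v])[0]
    if len(u): L.append(W[v,u[0],:2]);R_.append(W[v,u[-1],:2])
B=[]
for u in list(range(268,445,3)):
    v=np.where(m[:172,u])[0]
    if len(v) and v[-1]>155: B.append(W[v[-1],u,:2])
def ln(p):
    p=np.array(p,np.float32); vx,vy,x,y=cv2.fitLine(p,cv2.DIST_HUBER,0,1e-4,1e-4).ravel(); return np.round([x,y,vx,vy],4),np.degrees(np.arctan2(vy,vx)).round(2),len(p)
print("L",ln(L));print("R",ln(R_));print("B",ln(B))
# held housing flange
print("z held",np.nanmedian(Z[180:220,290:360]))
zt=np.nanmedian(Z[180:220,290:360]); h=(abs(Z-zt)<.006)
HL=[];HR=[];HT=[]
for v in range(150,235,2):
    u=np.where(h[v,255:400])[0]+255; HL.append(W[v,u[0],:2]);HR.append(W[v,u[-1],:2])
for u in range(280,378,2):
    v=np.where(h[120:200,u])[0]+120; HT.append(W[v[0],u,:2])
print("HL",ln(HL));print("HR",ln(HR));print("HT",ln(HT))
m=(Z>.05)&(Z<.14)&(np.arange(400)[:,None]<60); print("clamp",np.nanmax(W[m],0),np.nanmin(W[m],0))
```

```text
end (124, array([0.51539284, 0.09428911]), array([0.51528627, 0.09397012, 0.03943919]))
sb (108, array([0.55094319, 0.06054988]), array([0.5504882 , 0.06053341, 0.03949514]))
btn (250, array([0.51374089, 0.07293648]), array([0.51368323, 0.07286082, 0.02862915]))
L (array([ 0.4256,  0.043 ,  0.1548, -0.9879], dtype=float32), np.float32(-81.09), 49)
R (array([ 0.6265,  0.0728,  0.1546, -0.988 ], dtype=float32), np.float32(-81.11), 49)
B (array([ 0.6132, -0.0112,  0.9891,  0.1472], dtype=float32), np.float32(8.47), 20)
z held 0.18865190187366637
HL (array([ 0.4793, -0.0123,  0.1446, -0.9895], dtype=float32), np.float32(-81.68), 43)
HR (array([ 5.373e-01, -7.000e-04,  1.462e-01, -9.892e-01], dtype=float32), np.float32(-81.59), 43)
HT (array([0.5056, 0.0188, 0.9891, 0.1474], dtype=float32), np.float32(8.47), 49)
clamp [0.51950935 0.12324898 0.11960362] [0.49357157 0.08846367 0.05002092]
```

```bash
python3 -c "
from h import *
plan(.5176,.0199,.125,98.95)"
```

```text
shift [0.324 0.065 0.619] turn [-0.     0.    -0.003] t 6.4
```

```bash
python3 -m pendant '[[0.2,0.065,0,0,0,-0.003,1],[0.324,0.065,0.1,0,0,-0.003,1],[0.324,0.065,0.3,0,0,-0.003,1],[0.324,0.065,0.5,0,0,-0.003,1],[0.324,0.065,0.62,0,0,-0.003,1],[0.324,0.065,0.62,0,0,-0.003,1],[0.324,0.065,0.62,0,0,-0.003,1]]'
python3 -c "
from h import *
plan(.5176,.0199,.1025,98.95)"
```

```text
time_s: 7.1
position: [0.5181, 0.0206, 0.125]
tcp_rot: [[-0.157, 0.988, -0.0], [0.988, 0.157, 0.0], [0.0, -0.0, -1.0]]
force: [1.6, -0.3, -3.7]
opening: 0.689
grasp_force: 30.0
shift [-0.003 -0.003  0.112] turn [-0.     -0.      0.0004] t 7.1
```

```bash
python3 -m pendant '[[-0.003,-0.003,0.04,0,0,0,1],[-0.003,-0.003,0.08,0,0,0,1],[-0.003,-0.003,0.105,0,0,0,1],[-0.003,-0.003,0.105,0,0,0,1]]'
python3 -m pendant '[[0,0,0.005,0,0,0,1],[0,0,0.005,0,0,0,1]]'
```

```text
time_s: 7.5
position: [0.5169, 0.0205, 0.1036]
tcp_rot: [[-0.158, 0.987, -0.001], [0.987, 0.158, 0.0], [0.0, -0.001, -1.0]]
force: [0.5, -0.0, -3.8]
opening: 0.682
grasp_force: 30.0
time_s: 7.7
position: [0.5173, 0.0205, 0.103]
tcp_rot: [[-0.158, 0.987, 0.0], [0.987, 0.158, -0.0], [-0.0, 0.0, -1.0]]
force: [0.5, 0.6, -3.7]
opening: 0.679
grasp_force: 30.0
```

```bash
python3 -m pendant '[[0,0,0.005,0,0,0,1],[0,0,0.005,0,0,0,1]]'
python3 -m pendant '[[0,0,0.005,0,0,0,1],[0,0,0.005,0,0,0,1]]'
```

```text
time_s: 7.9
position: [0.5173, 0.0205, 0.1022]
tcp_rot: [[-0.158, 0.987, 0.001], [0.987, 0.158, -0.0], [-0.0, 0.001, -1.0]]
force: [0.2, 0.7, -1.5]
opening: 0.682
grasp_force: 30.0
time_s: 8.1
position: [0.5173, 0.0205, 0.1021]
tcp_rot: [[-0.158, 0.987, 0.001], [0.987, 0.158, -0.0], [-0.0, 0.001, -1.0]]
force: [-1.7, 0.4, 7.7]
opening: 0.685
grasp_force: 30.0
```

Contact on the rests. I ease off a little, then slide towards the side pins.

```bash
python3 -m pendant '[[0,0,-0.003,0,0,0,1],[0,0.005,-0.003,0,0,0,1],[0,0.01,-0.003,0,0,0,1],[0,0.01,-0.003,0,0,0,1]]'
python3 -m pendant '[[0,0.005,0,0,0,0,1],[0,0.005,0,0,0,0,1]]'
```

```text
time_s: 8.5
position: [0.5177, 0.0206, 0.1021]
tcp_rot: [[-0.158, 0.987, -0.003], [0.987, 0.158, -0.0], [0.0, -0.003, -1.0]]
force: [-5.3, -2.2, 8.5]
opening: 0.682
grasp_force: 30.0
time_s: 8.7
position: [0.5178, 0.0206, 0.1022]
tcp_rot: [[-0.159, 0.987, -0.005], [0.987, 0.159, -0.0], [0.0, -0.005, -1.0]]
force: [-5.6, -4.0, 10.9]
opening: 0.688
grasp_force: 30.0
```

```bash
python3 -m pendant '[[0,0,-0.005,0,0,0,1],[0,0,-0.005,0,0,0,1]]'
python3 -m pendant '[[0,0,-0.004,0,0,0,1],[0,0,-0.004,0,0,0,1]]'
```

```text
time_s: 8.9
position: [0.5204, 0.0209, 0.1023]
tcp_rot: [[-0.158, 0.988, 0.001], [0.988, 0.158, -0.0], [-0.0, 0.001, -1.0]]
force: [0.7, -0.8, -3.9]
opening: 0.685
grasp_force: 30.0
time_s: 9.1
position: [0.5203, 0.021, 0.103]
tcp_rot: [[-0.158, 0.987, 0.0], [0.987, 0.158, 0.0], [0.0, 0.0, -1.0]]
force: [0.7, -0.2, -3.0]
opening: 0.686
grasp_force: 30.0
```

```bash
python3 -m pendant '[[0,0.003,0.003,0,0,0,1],[0,0.003,0.003,0,0,0,1]]'
python3 -m pendant '[[0,0.003,0,0,0,0,1],[0,0.003,0,0,0,0,1]]'
python3 -m pendant '[[0,0.003,0,0,0,0,1],[0,0.003,0,0,0,0,1]]'
```

```text
time_s: 9.3
position: [0.5208, 0.0211, 0.1024]
tcp_rot: [[-0.158, 0.987, -0.0], [0.987, 0.158, 0.0], [0.0, -0.0, -1.0]]
force: [-0.5, -0.0, -3.7]
opening: 0.687
grasp_force: 30.0
time_s: 9.5
position: [0.5214, 0.0212, 0.1026]
tcp_rot: [[-0.158, 0.987, 0.0], [0.987, 0.158, -0.0], [-0.0, 0.0, -1.0]]
force: [1.1, 0.7, -4.6]
opening: 0.68
grasp_force: 30.0
time_s: 9.7
position: [0.5219, 0.0213, 0.1027]
tcp_rot: [[-0.158, 0.987, -0.0], [0.987, 0.158, 0.0], [0.0, -0.0, -1.0]]
force: [0.6, 0.0, -3.7]
opening: 0.683
grasp_force: 30.0
```

```bash
python3 -m pendant '[[0,0.003,0,0,0,0,1],[0,0.003,0,0,0,0,1]]'
python3 -m pendant '[[0,0.003,0,0,0,0,1],[0,0.003,0,0,0,0,1]]' | sed -n 2,4p
python3 -m pendant '[[0,0.003,0,0,0,0,1],[0,0.003,0,0,0,0,1]]'| sed -n 2,4p
```

```text
time_s: 9.9
position: [0.522, 0.0213, 0.1026]
tcp_rot: [[-0.158, 0.987, -0.001], [0.987, 0.158, 0.0], [0.0, -0.001, -1.0]]
force: [-1.4, 0.2, -3.2]
opening: 0.689
grasp_force: 30.0
position: [0.5221, 0.0214, 0.1025]
tcp_rot: [[-0.158, 0.987, -0.002], [0.987, 0.158, 0.0], [0.0, -0.002, -1.0]]
force: [-3.9, -2.0, -1.6]
position: [0.5222, 0.0215, 0.1025]
tcp_rot: [[-0.158, 0.987, -0.004], [0.987, 0.158, 0.0], [0.001, -0.004, -1.0]]
force: [-4.5, -2.3, -0.5]
```

```bash
python3 -m pendant '[[0.004,-0.002,0,0,0,0,1],[0.008,-0.002,0,0,0,0,1],[0.008,-0.002,0,0,0,0,1]]'| sed -n 2,4p
python3 -m pendant '[[0.004,0,0,0,0,0,1],[0.004,0,0,0,0,0,1]]' | sed -n 2,4p
python3 -m pendant '[[0.003,0,0,0,0,0,1],[0.003,0,0,0,0,0,1]]'| sed -n 2,4p
```

```text
position: [0.5219, 0.023, 0.1023]
tcp_rot: [[-0.158, 0.987, -0.003], [0.987, 0.158, -0.0], [0.0, -0.003, -1.0]]
force: [-4.3, -2.3, -3.2]
position: [0.5218, 0.0238, 0.1023]
tcp_rot: [[-0.158, 0.987, -0.003], [0.987, 0.158, 0.0], [0.0, -0.003, -1.0]]
force: [-3.8, -3.2, -2.9]
position: [0.5217, 0.0244, 0.1023]
tcp_rot: [[-0.158, 0.987, -0.003], [0.987, 0.158, -0.0], [0.0, -0.003, -1.0]]
force: [-4.6, -2.9, -3.9]
```

```bash
python3 -m pendant '[[0.003,0,0,0,0,0,1],[0.003,0,0,0,0,0,1]]'| sed -n 2,4p
python3 -m pendant '[[0.003,0,0,0,0,0,1],[0.003,0,0,0,0,0,1]]' | sed -n 2,4p
python3 -m pendant '[[0.003,0,0,0,0,0,1],[0.003,0,0,0,0,0,1]]'| sed -n 2,4p
```

```text
position: [0.5216, 0.0249, 0.1023]
tcp_rot: [[-0.158, 0.987, -0.003], [0.987, 0.158, 0.0], [0.0, -0.003, -1.0]]
force: [-3.1, -3.3, -4.5]
position: [0.5216, 0.0253, 0.1023]
tcp_rot: [[-0.158, 0.987, -0.003], [0.987, 0.158, -0.0], [-0.0, -0.003, -1.0]]
force: [-4.7, -3.8, -2.7]
position: [0.5216, 0.0254, 0.1023]
tcp_rot: [[-0.159, 0.987, -0.003], [0.987, 0.159, -0.001], [-0.001, -0.003, -1.0]]
force: [-4.2, -6.7, -3.8]
```

```bash
python3 -m pendant '[[0.003,0.002,0,0,0,0,1],[0.003,0.002,0,0,0,0,1],[0.003,0.002,0,0,0,0,1]]'
python3 m2.py w3.png | head -1
python3 - <<'E'
from h import *
W=np.load("wrist.npy");Z=W[...,2]; print(np.nanmedian(Z[180:220,290:360]), readout.read_state()["moment"])
E
```

```text
time_s: 11.9
position: [0.5216, 0.0255, 0.1023]
tcp_rot: [[-0.159, 0.987, -0.003], [0.987, 0.159, -0.002], [-0.001, -0.004, -1.0]]
force: [-5.3, -8.8, -3.7]
opening: 0.685
grasp_force: 30.0
[0.5216 0.0255 0.1023] [[-0.1588, 0.9873, -0.0033], [0.9873, 0.1588, -0.0018], [-0.0013, -0.0035, -1.0]] [-5.30615825 -8.79295172 -3.72063946] 11.9
0.042765590202118536 [-1.70884346  0.95199824 -0.11543539]
```

View pics/w3.png

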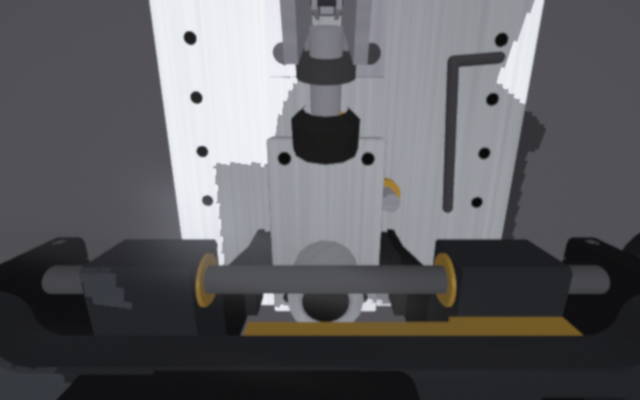

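The flange lies against side pin b at (392,195), with its far end at (325,138) under the raised pad. The flange top measures 43 mm (42 expected) and it is square. I press down lightly, then release.

```bash
python3 -m pendant '[[0,0,0.003,0,0,0,1],[0,0,0.003,0,0,0,1],[0,0,0.003,0,0,0,1]]'
python3 -m pendant '[[0,0,0.003,0,0,0,-0.65],[0,0,0.003,0,0,0,-0.65],[0,0,0.003,0,0,0,-0.65],[0,0,0.003,0,0,0,-0.65],[0,0,0.003,0,0,0,-0.65]]'
```

```text
time_s: 12.45
position: [0.5216, 0.0255, 0.1022]
tcp_rot: [[-0.159, 0.987, -0.003], [0.987, 0.159, -0.002], [-0.001, -0.003, -1.0]]
force: [-6.0, -9.6, 1.2]
opening: 0.683
grasp_force: 30.0
time_s: 12.95
position: [0.5235, 0.0271, 0.1017]
tcp_rot: [[-0.158, 0.987, 0.002], [0.987, 0.158, -0.0], [-0.0, 0.002, -1.0]]
force: [-0.8, 0.3, 1.1]
opening: 0.824
grasp_force: 0.0
```

```bash
python3 -m pendant '[[0,-0.01,-0.05,0,0,0,-0.65],[0,-0.01,-0.2,0,0,0,-0.65],[-0.1,-0.01,-0.45,0,0,0,-0.65],[-0.25,-0.01,-0.7,0,0,0,-0.65],[-0.25,-0.01,-0.7,0,0,0,-0.65]]' | sed -n 2,4p
python3 m2.py w4.png | head -1
python3 - <<'E'
from h import *
W=np.load("wrist.npy");Z=W[...,2]
m=(Z>.036)&(Z<.048)&(np.hypot(W[...,0]-.5187,W[...,1]-.039)<.065)
n,l,s,_=cv2.connectedComponentsWithStats(m.astype(np.uint8));k=1+np.argmax(s[1:,4])
print(rect(W[l==k][:,:2]),np.median(Z[l==k]),s[k])
b=(Z>.062)&(Z<.085)&(np.hypot(W[...,0]-.522,W[...,1]-.017)<.035)
q=W[b]; print("boss",(q.min(0)+q.max(0))/2,q.max(0)-q.min(0))
P=(Z>.012)&(Z<.019);L=[];R=[]
for v in range(20,300,3):
    u=np.where(P[v])[0]
    if len(u)>50: L.append(W[v,u[0]]);R.append(W[v,u[-1]])
for e in (L,R):
    vx,vy,x,y=cv2.fitLine(np.float32(e)[:,:2],cv2.DIST_HUBER,0,1e-4,1e-4).ravel(); print("edge",x,y,np.degrees(np.arctan2(-vx,vy)*1) )
E
```

```text
position: [0.5318, -0.0251, 0.2469]
tcp_rot: [[-0.157, 0.988, 0.011], [0.988, 0.157, -0.004], [-0.005, 0.011, -1.0]]
force: [1.3, 0.3, -0.2]
[ 0.5318 -0.0251  0.2469] [[-0.1567, 0.9876, 0.0114], [0.9876, 0.1567, -0.0035], [-0.0053, 0.0107, -0.9999]] [ 1.25313237  0.26546633 -0.24116231] 13.45
(array([522.7,  45.5]), array([ 69.4, 109. ]), np.float32(9.17)) 0.04260179338284781 [ 288   54   75  120 5748]
boss [0.5223094  0.01801214 0.06933712] [0.03483671 0.03515604 0.01234922]
edge 0.42571968 0.042848334 -171.11465
edge 0.6631387 0.08336066 -119.342224
```

View pics/w4.png

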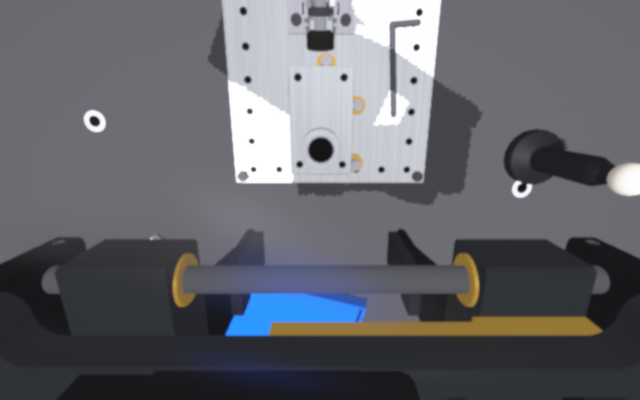

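Housing sits home: end pin at (326,60) and side pins at (357,104) and (356,162) all touch the flange. The boss is at (522.3, 18.0) mm and I expected (522.1, 17.5). Next is the handle: close the fingers and go behind it.

```bash
python3 -m pendant '[[0.2,-0.1,0,0,0,0,1],[0.45,-0.1,0,0,0,0,1],[0.7,-0.1,0,0,0,0,1],[0.95,-0.1,0,0,0,0,1],[1,-0.1,0,0,0,0,1],[1,-0.1,0,0,0,0,1]]' | sed -n 2,7p
python3 -c "
from h import *
plan(.4824,.2714,.24,98.9)"
```

```text
position: [0.4755, 0.1735, 0.2398]
tcp_rot: [[-0.163, 0.987, -0.004], [0.987, 0.163, -0.001], [0.0, -0.004, -1.0]]
force: [0.5, -0.6, 0.6]
opening: 0.362
grasp_force: 0.0
shift [ 0.477  0.114 -0.001] turn [-0.0013 -0.      0.0026] t 14.3
```

```bash
python3 -m pendant '[[0.24,0.1,0,0,0,0,1],[0.477,0.1,0,0,0,0,1],[0.477,0.1,0,0,0,0,1],[0.477,0.1,0,0,0,0,1],[0.477,0.1,0,0,0,0,1],[0.477,0.1,0,0,0,0,1]]' | sed -n 2,7p
cat > f.py <<'E'
from h import *
a=np.radians(8.9); R=np.array([[np.cos(a),-np.sin(a)],[np.sin(a),np.cos(a)]])
def fix(p): return R.T@(np.asarray(p)[:2]-[.51775,.1099])*1000
if __name__=="__main__":
    s=readout.read_state(); print("fix xy",fix(s["position"]).round(1),"tip z",round(1000*s["position"][2]-70,1),"Ffix",(R.T@s["force"][:2]).round(1),s["force"][2].round(1),"open",round(s["opening"],2),"t",s["time_s"])
E
python3 f.py
python3 - <<'E'
from f import *
im,W,st=shot("wrist"); hs=cv2.cvtColor(im,cv2.COLOR_RGB2HSV); r=((hs[...,0]<8)|(hs[...,0]>172))&(hs[...,1]>150)&(W[...,2]>.04)&(W[...,2]<.13)
q=W[r]; print(len(q)); 
if len(q):
    F=np.array([fix(p) for p in q]); print(F.min(0),F.max(0),q[:,2].min(),q[:,2].max())
E
```

```text
position: [0.4823, 0.267, 0.2411]
tcp_rot: [[-0.155, 0.988, -0.001], [0.988, 0.155, -0.001], [-0.001, -0.001, -1.0]]
force: [-0.6, -0.1, 0.4]
opening: 0.002
grasp_force: 0.0
fix xy [-10.7 160.7] tip z 171.1 Ffix [-0.6 -0. ] 0.4 open 0.0 t 14.9
0
```

```bash
python3 -m pendant '[[0.02,0,0.2,0,0,0,1],[0.02,0,0.4,0,0,0,1],[0.02,0,0.47,0,0,0,1],[0.02,0,0.47,0,0,0,1],[0.02,0,0.47,0,0,0,1]]' | sed -n 4p; python3 f.py
python3 -m pendant '[[-0.04,0,0,0,0,0,1],[-0.07,0,0,0,0,0,1],[-0.1,0,0,0,0,0,1],[-0.1,0,0,0,0,0,1]]' | sed -n 4p; python3 f.py
```

```text
force: [0.4, 0.0, -0.0]
fix xy [-10.2 165.8] tip z 77.7 Ffix [ 0.4 -0.1] -0.0 open 0.01 t 15.45
force: [0.1, 0.4, 0.2]
fix xy [-10.3 145.6] tip z 78.1 Ffix [0.2 0.4] 0.2 open 0.0 t 15.85
```

```bash
python3 -m pendant '[[-0.03,0,0,0,0,0,1],[-0.05,0,-0.02,0,0,0,1],[-0.07,0,-0.045,0,0,0,1],[-0.09,0,-0.07,0,0,0,1],[-0.113,0,-0.095,0,0,0,1],[-0.113,0,-0.095,0,0,0,1]]' | sed -n 4p; python3 f.py
python3 -m pendant '[[-0.03,0,-0.035,0,0,0,1],[-0.065,0,-0.08,0,0,0,1],[-0.1,0,-0.105,0,0,0,1],[-0.14,0,-0.135,0,0,0,1],[-0.14,0,-0.135,0,0,0,1]]' | sed -n 4p; python3 f.py
```

```text
force: [-2.1, 5.5, 5.2]
fix xy [-10.5 124.9] tip z 98.0 Ffix [-1.2  5.8] 5.2 open 0.0 t 16.45
force: [-0.2, 1.3, 1.4]
fix xy [-10.   95.6] tip z 125.0 Ffix [0.  1.3] 1.4 open 0.0 t 16.95
```

```bash
python3 -m pendant '[[-0.03,0,-0.016,0,0,0,1],[-0.06,0,-0.032,0,0,0,1],[-0.09,0,-0.045,0,0,0,1],[-0.09,0,-0.045,0,0,0,1]]' | sed -n 4p; python3 f.py
python3 -m pendant '[[-0.02,0,-0.01,0,0,0,1],[-0.04,0,-0.018,0,0,0,1],[-0.06,0,-0.023,0,0,0,1],[-0.06,0,-0.023,0,0,0,1]]' | sed -n 4p; python3 f.py
```

```text
force: [0.7, 1.7, 0.8]
fix xy [-10.2  77.1] tip z 132.7 Ffix [0.9 1.6] 0.8 open 0.0 t 17.35
force: [-1.4, 7.7, 5.6]
fix xy [-10.2  67.1] tip z 137.6 Ffix [-0.2  7.8] 5.6 open 0.01 t 17.75
```

```bash
python3 -m pendant '[[-0.015,0,-0.004,0,0,0,1],[-0.025,0,-0.006,0,0,0,1],[-0.025,0,-0.006,0,0,0,1]]' | sed -n 4p; python3 f.py
python3 -m pendant '[[-0.015,0,-0.003,0,0,0,1],[-0.025,0,-0.004,0,0,0,1],[-0.025,0,-0.004,0,0,0,1]]' | sed -n 4p; python3 f.py
```

```text
force: [-2.0, 11.1, 9.1]
fix xy [-10.1  63. ] tip z 139.3 Ffix [-0.3 11.2] 9.1 open 0.01 t 18.05
force: [0.4, 0.1, 0.3]
fix xy [-10.2  56. ] tip z 139.5 Ffix [0.4 0.1] 0.3 open 0.01 t 18.35
```

```bash
python3 -m pendant '[[-0.01,0,0,0,0,0,1],[-0.015,0,0,0,0,0,1],[-0.015,0,0,0,0,0,1]]' | sed -n 4p; python3 f.py
python3 -m pendant '[[-0.005,0,0,0,0,0,1],[-0.01,0,0,0,0,0,1],[-0.01,0,0,0,0,0,1]]' | sed -n 4p; python3 f.py
```

```text
force: [-0.4, 5.7, 2.0]
fix xy [-10.4  53.6] tip z 138.9 Ffix [0.5 5.7] 2.0 open 0.0 t 18.65
force: [-2.0, 10.3, 3.7]
fix xy [-10.6  52.8] tip z 138.9 Ffix [-0.4 10.5] 3.7 open 0.01 t 18.95
```

On its stop. I back off and check.

```bash
python3 -m pendant '[[0.1,0,0,0,0,0,1],[0.25,0,0,0,0,0,1],[0.4,0,-0.1,0,0,0,1],[0.6,0,-0.3,0,0,0,1],[0.8,0,-0.5,0,0,0,1],[0.8,0,-0.5,0,0,0,1],[0.8,0,-0.5,0,0,0,1]]' | sed -n 4p; python3 f.py
python3 - <<'E'
from f import *
im,W,st=shot("top"); c=im[150:260,220:350]; cv2.imwrite("pics/t2.png",cv2.resize(c[...,::-1],None,fx=5,fy=5,interpolation=cv2.INTER_CUBIC))
hs=cv2.cvtColor(im,cv2.COLOR_RGB2HSV); r=((hs[...,0]<8)|(hs[...,0]>172))&(hs[...,1]>150); r[:,:220]=0;r[:,350:]=0;r[:150]=0;r[260:]=0
q=W[r]; F=np.array([fix(p) for p in q]); print(len(q),np.nanmin(F,0),np.nanmax(F,0),np.nanmax(q[:,2]))
Z=W[...,2]; b=(Z>.062)&(Z<.085)&(np.hypot(W[...,0]-.522,W[...,1]-.017)<.03); q=W[b]; print("boss",(q.min(0)+q.max(0))/2,q.max(0)-q.min(0))
E
```

```text
force: [0.3, -0.3, -0.4]
fix xy [-10.4 211.6] tip z 240.1 Ffix [ 0.3 -0.3] -0.4 open 0.0 t 19.65
28 [-15.14919577  25.74548887] [-4.33728344 43.75669698] 0.1713294644322021
boss [0.5242841  0.01500771 0.07325835] [0.03311686 0.03210504 0.01669379]
```

View pics/t2.png

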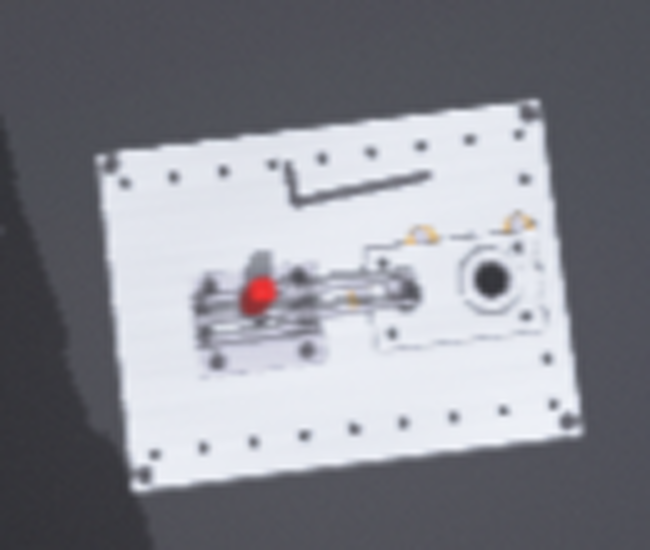

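The handle stands upright at (260,293), its tip at y ≈ 31, z ≈ 0.17 as expected. The side pins touch the flange. I check the boss position once more from the earlier viewpoint.

```bash
python3 -m pendant '[[-0.25,0,0,0,0,0,1],[-0.5,0,0,0,0,0,1],[-0.75,0,0,0,0,0,1],[-1,0,0,0,0,0,1],[-1,0,0,0,0,0,1]]' | sed -n 4p
python3 -m pendant '[[-0.25,0.03,0,0,0,0,1],[-0.5,0.06,0,0,0,0,1],[-0.75,0.1,0.1,0,0,0,1],[-0.75,0.1,0.3,0,0,0,1],[-0.75,0.1,0.3,0,0,0,1],[-0.75,0.1,0.3,0,0,0,1]]' | sed -n 4p
python3 - <<'E'
from f import *
im,W,st=shot("wrist","w5.png");Z=W[...,2]; print(st["position"],st["time_s"])
b=(Z>.062)&(Z<.085)&(np.hypot(W[...,0]-.522,W[...,1]-.017)<.035)
q=W[b]; print("boss",(q.min(0)+q.max(0))/2,q.max(0)-q.min(0), "nestrel",fix((q.min(0)+q.max(0))/2)-[-10,-70])
cv2.imwrite("pics/w5c.png",cv2.resize(im[0:240,200:460,::-1],None,fx=2.5,fy=2.5))
E
```

```text
force: [0.0, 0.6, 0.1]
force: [-0.0, -0.2, 0.7]
[ 0.54753997 -0.02570559  0.24728847] 20.8
boss [0.52252916 0.01809392 0.06902546] [0.03482895 0.03502372 0.01267644] nestrel [  0.51826092 -21.44011215]
```

View pics/w5c.png

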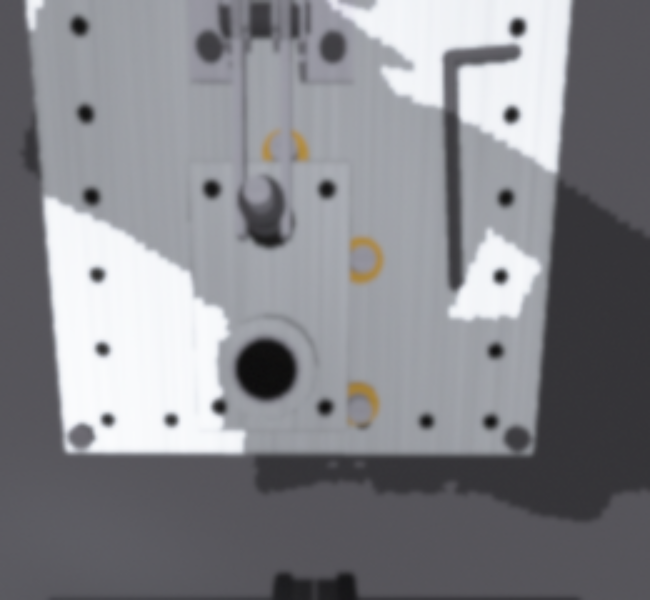

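The pad is down on the flange at (268,225). The flange is tight to the end pin at (285,148) and the side pins at (362,258) and (360,405), and the boss has not shifted. The robot is clear, so I hand in.

```bash
python3 -c "
from rig import bot
print(bot.hand_in())"
```

```text
the job is handed in; nothing more can be done
None
```

The housing is seated against the side pins and the end pin, the clamp handle is over its dead point on its stop with the pad on the flange, and the job is handed in; no verdict came back.

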